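# Check a ship's clinometer at its red mark on the test stud

### The job

Turn the round blue test stud until its white code label faces the scanner block. Then take the clinometer by its handle, rest the middle of its foot lightly on the rounded rib on top of the stud, and rock it there until the swinging pointer settles on the red mark of its dial. Finish while still holding it like that, in the gripper and touching the stud, without letting go, and leave the other things on the bench alone.

Things in the scene. Friction and masses are not known exactly. Their poses are not given: they have to be found in the camera images.
- fixture: fixture fixed to the bench: aluminium plate 240 x 120 x 12 mm (x -70 to +170, y +-60 mm in its frame) carrying the turning stud and the scanner block. Origin: on the bench, on the stud's vertical turning axis; its x axis points from the stud to the scanner.
- scanner_window (a point): centre of the scanner's black window with a red line, 106 mm from the stud's axis, 46 mm above the bench. The scanner is a grey block 50 (x) x 80 (y) mm on the plate, near face 110 mm from the stud's axis, top 72 mm above the bench, with a white aim line on top.
- stud (a joint): turning angle of the stud about its vertical axis, rad, growing anticlockwise seen from above; 0 = the white label squarely faces the scanner. Turns within +-1.6, stays where left (needs about 0.12 N m). The stud is a blue upright cylinder, 50 mm diameter, 15 to 65 mm above the bench; grip it round this cylinder from above.
- stud_label (a point): centre of the white code label (22 mm wide, 36 mm tall, black bars) on the stud's side, 26 mm from its axis, 41 mm above the bench
- stud_crown (a point): top of the rib, on the stud's turning axis, 79 mm above the bench; x axis along the rib to the label side. The rib is a steel round bar (radius 12 mm, length 46 mm, axis level at 67 mm height) across the stud's top along the label's diameter, white at the label end. A dark shoulder beside it is 70 mm high, the other side 65 mm: a flat foot cannot stand on it by itself.
- clinometer: pendulum angle gauge, about 0.4 kg, loose, standing on the bench. Dark foot 50 (x) x 90 (y) x 10 mm; grey round housing 100 mm diameter, 24 mm thick in x, centre 58 mm up; white dials on both faces (+x, -x); black handle on top, 108 to 152 mm up. Origin: centre of the foot's underside, z up through the handle. It is rocked about its x axis.
- foot_centre (a point): centre of the foot's underside (the clinometer's origin)
- handle (a point): point to grip in the handle, on its axis 136 mm above the foot's underside; handle 24 mm wide in x and in y
- pointer (a joint): angle of the black swinging pointer (a damped pendulum, it settles within about 1 s) about the clinometer's x axis, relative to the housing, rad; 0 = pointing at the foot. When the clinometer is rolled by an angle about its own +x axis the pointer reads minus this angle.
- pointer_tip (a point): tip of the pointer, 40 mm below its pivot (the dial's centre), in the middle of the housing's thickness
- mark (a joint): angle of the red mark on the dial, same axis, zero and sense as the pointer; set differently each time (between 0.18 and 0.36 rad), does not move during the job
- mark_centre (a point): middle of the red mark (6 mm wide along the scale), 40 mm from the dial's centre, in the middle of the housing's thickness
- contactor: black electrical contactor with a grey top, 75 x 45 x 78 mm, loose, a bystander near the robot on its left; origin under its centre
- breaker: white three-pole circuit breaker with blue toggles, 70 x 54 x 76 mm, loose, a bystander near the robot on its right; origin under its centre
- spray_can: yellow-labelled spray can, 56 mm diameter, 160 mm tall, loose, a bystander on the left; origin under its centre
- screwdriver: red-handled screwdriver 200 mm long lying on the right, loose, a bystander; origin under its middle
- tape_roll: blue roll of tape lying flat, 70 mm diameter, 19 mm tall, loose, a bystander towards the far side; origin under its centre
- rail_offcut: aluminium mounting-rail offcut 35 x 240 x 7.5 mm lying at the far right, loose, a bystander; origin under its centre
- terminal_bin: open orange bin of terminals 120 x 180 x 50 mm, loose, a bystander on the left; origin under its centre

How it is judged:
By the outcome, as a careful person would: the job done as asked, in the order asked, and still so for the second after the job is handed in, while the arm keeps its last pose, push and grip.
It also fails if it takes over 56 s, if anything falls off the work surface, if the arm or the gripper's body presses on something with over 40 N, if the wrist force passes 120 N, or if a joint passes its speed limit or range.

### The arm

A 6-joint arm with a two-finger parallel gripper is mounted at the origin on the work surface. World frame = base frame: x ahead of the robot, y to its left, z up, the work surface at z = 0. Lengths are in m, angles in degrees, forces in N, time in s.
With the tool pointing down it reaches from about 0.375 to 0.9 m from the base axis. Payload 3.1 kg.
Tool frame: the origin (TCP) lies midway between the tips of the shut fingers; the grasp point (between the pads) lies 19 mm behind it (bot.hold_point_z is the distance from the TCP to the grasp point, in m); z points along the fingers, y is the line along which they close (so a half turn about z gives the same grasp; the last joint's range is limited). The gripper opens to 87 mm and grips with 3 to 60 N. Pads are 19 mm wide; open, the fingers measure 117 mm over their backs; the gripper's body (75 mm by 190 mm) begins 51 mm behind the grasp point.
Start: joints at [55.262, 30.224, 82.088, -0, 67.689, -10.227], TCP at [0.259, 0.569, 0.223] pointing down, gripper open.
Joint ranges: [-176.69, 176.69], [-43.24, 126.21], [12.49, 139.97], [-82, 262], [0, 151.66], [-163.58, 163.58]. Speed limits (degrees/s): [159.86, 159.86, 180, 180, 180, 180].

### API

Orientations are given as a 3x3 rotation matrix whose columns are the frame's x, y, z axes.
In Python, from rig import read_state, optics, order, bot gives the robot as it stands.
- The arm moves only by the tool drive_tool, never from a script. Its argument "steps" is a list of rows, each a list of 7 numbers: the finger opening in mm, from 0 to 87, then the shift along the tool's x, y, z normalised to -1 to 1, where 1 is 0.12 m, then the turn, a rotation vector about the tool's x, y, z normalised to -1 to 1, where 1 is 1.5 rad. In form: [[jaw, tx, ty, tz, ax, ay, az], ...]. A call has 1 to 8 rows; each row is the pose to reach, as a shift and turn from the pose commanded when the call began, along the tool's axes at that moment; what a row does not reach only later rows make up. A row lasts 1/10 s, in which the tool goes at most 50 mm and 8.59 degrees, less where a joint would pass 70% of its speed; a pose out of reach is approached as far as the arm can. A call with a number of a shift or a turn outside -1 to 1 is refused whole. A call with a gripper value outside its range is refused whole. The fingers move at their own pace and stop on an object; the grip force is fixed at half the most. Time passes only in rows, so rows that repeat a pose let the fingers close. It gives the time, the measured TCP pose, the force, the opening and the grip force at its end, in the units of the state.
- read_state(): the state, without advancing time (a new reading comes with each control period).
- optics.capture(name): name is "scene" or "top" or "wrist"; returns a dict with "color" (400x640x3 uint8, blue, green, red), "range_z" (400x640 float32, m along the optical axis (not along the pixel's ray), 0 where there is no reading), "fx", "fy", "cx", "cy" (pixels), "rvec" (rotation vector, rad) and "tvec" (3), from world to camera coordinates, as OpenCV has them. Camera axes: x right, y down, z forward; pixel columns grow to the right and rows downward; lengths in m; the calibration is good to about 2 mm. A picture is of the moment at which its call begins.
- order.hand_in(): hands the job in; it is judged then, once.
The state is a dict: "time_s": time; "joint_positions": joint angles; "qvel": joint speeds; "tau": joint torques, N m; "position": TCP position; "tcp_rot": TCP orientation; "force": force on the tool from outside, world axes, zero at the start; "moment": the same for the moment, N m; "opening": opening from 0.0 (shut) to 1.0 (fully open); "grasp_force": force on a finger pad.
Only numpy, scipy, OpenCV 4.12 (cv2) and the standard library are available. Lean on these libraries where they do the work, as an engineer would, in place of code of your own. Each camera call takes 0.05 s, during which the arm holds its last target. There are 200 camera calls.

## Working session

There is one attempt and no reset: what is moved stays moved. The work goes in short steps, Python scripts to look and compute and a tool call to move; the robot and the scene stay as the last step left them, time stands still between calls to the robot, and variables do not carry over. Pictures are saved under pics/ and viewed, at most 10 in all, crops included, and the job is handed in when it is done.

Besides the shell and the picture viewer there is one more tool, called after "Request:" as name(argument=value, ...), one argument or row to a line, values as JSON. drive_tool: Moves the arm, as the interface text tells. Scaled input: -1 to 1 covers 0.12 m each way for a shift and 1.5 rad each way for a turn. Its arguments: {"type":"object","properties":{"steps":{"type":"array"}},"required":["steps"]}

```bash
ls; mkdir -p pics
cat > h.py <<'E'
import numpy as np, cv2
from rig import read_state, optics, order, bot
def cam(n):
    c=optics.capture(n); c['R']=cv2.Rodrigues(np.array(c['rvec'],float))[0]; c['t']=np.array(c['tvec'],float).ravel(); return c
def ray(c,u,v):
    d=c['R'].T@np.array([(u-c['cx'])/c['fx'],(v-c['cy'])/c['fy'],1.]); o=-c['R'].T@c['t']; return o,d
def onz(c,u,v,z):
    o,d=ray(c,u,v); return o+d*(z-o[2])/d[2]
def cloud(c):
    v,u=np.mgrid[0:400,0:640]; z=c['range_z']; P=np.stack([(u-c['cx'])/c['fx']*z,(v-c['cy'])/c['fy']*z,z],-1)
    W=(P-c['t'])@c['R']; W[z==0]=np.nan; return W
def proj(c,p):
    q=c['R']@np.array(p)+c['t']; return q[:2]/q[2]*[c['fx'],c['fy']]+[c['cx'],c['cy']]
E
python3 - <<'E'
from h import *
import pickle
im=[]
for n in ['scene','top','wrist']:
    c=cam(n); pickle.dump(c,open(n+'.pkl','wb')); cv2.imwrite(f'pics/{n}0.png',c['color']); print(n,c['fx'],-c['R'].T@c['t'],c['R'][2])
print(read_state()['time_s'],bot.hold_point_z)
E
```

```text
pics
scene 477.0871210262062 [1.34371163 0.72039223 1.07006062] [-0.55270732 -0.49433572 -0.67092982]
top 460.090548039977 [0.45859809 0.01075794 1.35682105] [ 0.05944016  0.02883668 -0.99781527]
wrist 334.83387653123384 [0.18734621 0.60159571 0.3821541 ] [ 0.25714881 -0.11911215 -0.95900302]
0.15 0.0187
```

View pics/scene0.png

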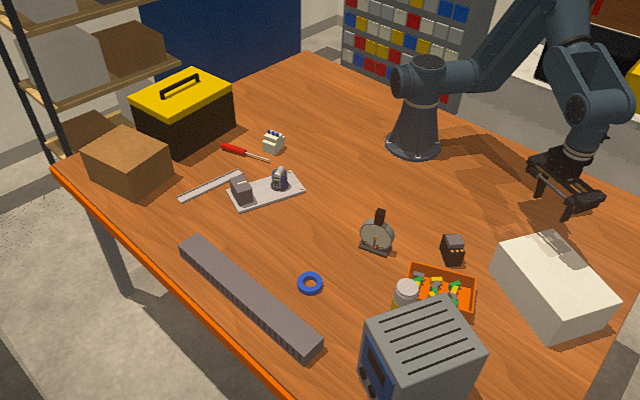

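View pics/top0.png

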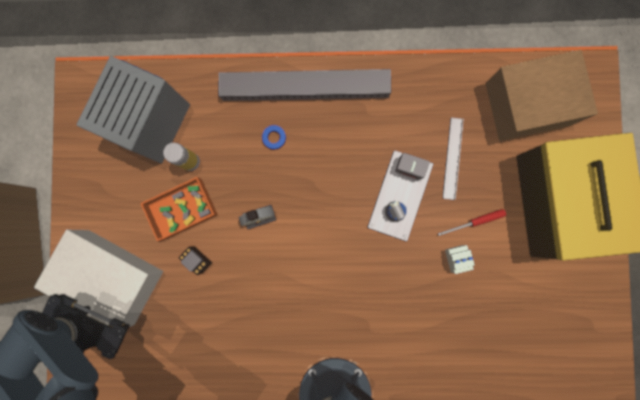

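The scene view shows the clinometer at about (377,232), the stud at (280,180) and the scanner at (240,188). The top view shows the clinometer at (257,216), the stud at (396,211) and the scanner at (413,165).

Run:
```python
from h import *
import pickle
T=pickle.load(open('top.pkl','rb'));S=pickle.load(open('scene.pkl','rb'))
cr=lambda c,u,v,w,h:cv2.resize(c['color'][v:v+h,u:u+w],(400,300),interpolation=cv2.INTER_CUBIC)
a=np.hstack([cr(T,350,145,100,75+25) if 0 else cr(T,350,150,120,90),cr(S,225,155,88,66)])
b=np.hstack([cr(T,225,190,64,48),cr(S,344,200,80,60)])
cv2.imwrite('pics/crop1.png',np.vstack([a,b]))
W=cloud(T)
# plate
def rect(m,name,z):
    c=max(cv2.findContours(m.astype(np.uint8),0,2)[0],key=cv2.contourArea)
    p=np.array([onz(T,*q,z)[:2] for q in c[:,0,:].astype(float)],np.float32)
    r=cv2.minAreaRect(p*1000); print(name,r,cv2.boxPoints(r).round(0).tolist())
box=np.zeros((400,640),bool);box[145:250,360:437]=1
hsv=cv2.cvtColor(T['color'],cv2.COLOR_BGR2HSV)
m=box&(hsv[...,1]<60)&(hsv[...,2]>110); 
m=cv2.morphologyEx(m.astype(np.uint8),cv2.MORPH_CLOSE,np.ones((9,9)))
rect(m,'plate',.012)
for nm,b,zl,zh in [('scan',(145,190,390,440),.055,.09),('stud',(190,230,375,420),.045,.1),('handle',(190,240,230,290),.12,.18),('clin',(190,240,230,290),.03,.18)]:
    bb=np.zeros((400,640),bool);bb[b[0]:b[1],b[2]:b[3]]=1
    mm=bb&(W[...,2]>zl)&(W[...,2]<zh); P=W[mm]; print(nm,len(P),np.nanmedian(P,0).round(4),(np.nanmin(P,0)).round(3),np.nanmax(P,0).round(3)); 
    q=P[:,:2].astype(np.float32)*1000; r=cv2.minAreaRect(q); print(r)
print('z med plate',np.nanmedian(W[m>0],0))
```

```text
plate ((571.6105346679688, -198.39471435546875), (122.31646728515625, 243.49493408203125), 70.32181549072266) [[436.0, -215.0], [666.0, -297.0], [707.0, -182.0], [478.0, -100.0]]
scan 554 [ 0.6473 -0.2261  0.0715] [ 0.614 -0.272  0.055] [ 0.685 -0.183  0.079]
((648.227294921875, -226.92962646484375), (79.9502944946289, 53.26702880859375), 70.28726959228516)
stud 275 [ 0.5222 -0.1788  0.0718] [ 0.499 -0.206  0.045] [ 0.548 -0.157  0.085]
((523.7896728515625, -181.49085998535156), (48.89623260498047, 48.72773742675781), 86.76438903808594)
handle 106 [0.5111 0.2128 0.1505] [0.498 0.201 0.121] [0.525 0.229 0.158]
((511.19317626953125, 215.26101684570312), (23.80229949951172, 24.270551681518555), 17.49809455871582)
clin 403 [0.5103 0.2066 0.099 ] [0.487 0.165 0.03 ] [0.537 0.263 0.158]
((509.5055847167969, 213.95741271972656), (29.550186157226562, 98.44479370117188), 17.745357513427734)
z med plate [ 0.57113434 -0.19519058  0.01319292]
```

View pics/crop1.png

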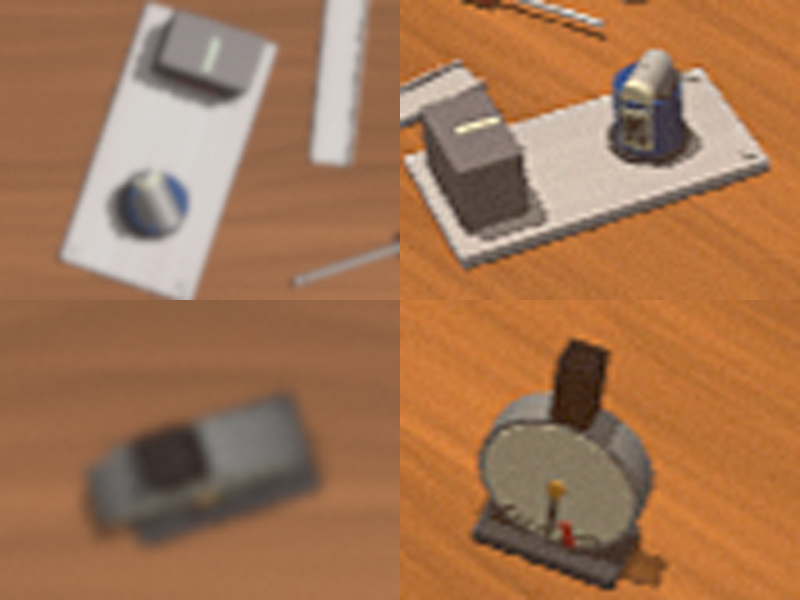

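The crop shows the white rib end at about (153,180), so the label is some 40° anticlockwise of the scanner. The clinometer's red mark (567,535) is right of the pointer as seen from the far side.

```bash
cat >> h.py <<'E'
from scipy.spatial.transform import Rotation as Ro
STUD=np.array([.524,-.1815]); FX=-19.7  # fixture yaw deg
def plan(p,R,cmd=None):
    """shift/turn rows (normalised) from commanded pose (default measured) to target"""
    s=read_state(); p0,R0=cmd if cmd else (np.array(s['position']),np.array(s['tcp_rot']).reshape(3,3))
    d=R0.T@(np.array(p)-p0)/.12; w=Ro.from_matrix(R0.T@R).as_rotvec()/1.5
    return d.round(3),w.round(3)
def down(yaw):  # tool z down; tool x axis at world yaw (deg)
    c,s=np.cos(np.radians(yaw)),np.sin(np.radians(yaw)); return np.array([[c,s,0],[s,-c,0],[0,0,-1.]])
def wristcam():
    c=pickle.load(open('wrist.pkl','rb')); return c
E
python3 - <<'E'
from h import *
import pickle
T=pickle.load(open('top.pkl','rb'));S=pickle.load(open('scene.pkl','rb'));C=pickle.load(open('wrist.pkl','rb'))
s=read_state(); R0=np.array(s['tcp_rot']).reshape(3,3);print(R0.round(3),s['position'])
o=-C['R'].T@C['t']; print('cam in tool pos',(R0.T@(o-s['position'])).round(4),'axes',(R0.T@C['R'].T).round(3).tolist())
print('label ray',onz(S,276.7,183.6,.041))
W=cloud(T)
for b in [(190,230,375,420)]:
    P=W[b[0]:b[1],b[2]:b[3]].reshape(-1,3); P=P[P[:,2]>.0735]; q=P[:,:2]; e,v=np.linalg.eigh(np.cov(q.T)); print('rib',len(P),q.mean(0),np.degrees(np.arctan2(v[1,1],v[0,1])),e)
for n,b in [('contactor',(240,280,170,215)),('can',(138,175,155,205)),('bin',(175,240,140,218)),('clin',(200,232,235,280)),('breaker',(240,275,440,480))]:
    P=W[b[0]:b[1],b[2]:b[3]].reshape(-1,3);P=P[P[:,2]>.025];print(n,np.nanmin(P,0).round(3),np.nanmax(P,0).round(3))
E
```

```text
[[-0.91   0.415 -0.001]
 [ 0.415  0.91  -0.001]
 [ 0.    -0.002 -1.   ]] [0.2589476  0.56821723 0.22180518]
cam in tool pos [ 0.079   0.0004 -0.1603] axes [[0.0, -0.959, -0.284], [1.0, 0.001, -0.0], [0.0, -0.284, 0.959]]
label ray [ 0.54652051 -0.16735608  0.041     ]
rib 117 [ 0.52302467 -0.18122542] -156.29341715943823 [4.16231030e-05 1.84301956e-04]
contactor [0.347 0.355 0.025] [0.426 0.436 0.085]
can [0.65  0.392 0.025] [0.745 0.51  0.165]
bin [0.449 0.34  0.025] [0.626 0.55  0.056]
clin [0.487 0.165 0.025] [0.537 0.263 0.158]
breaker [ 0.346 -0.392  0.025] [ 0.423 -0.326  0.083]
```

Run:
```python
from h import *
n=np.array([np.cos(np.radians(17.7)),np.sin(np.radians(17.7)),0]);z=np.array([0,0,1.])
el=np.radians(40);a=n*np.cos(el)-z*np.sin(el);up=n*np.sin(el)+z*np.cos(el)
D=np.array([.511,.2145,.058]);c=D-a*.33-n*.0
tx=-.959*up-.284*a;tz=-.284*up+.959*a;R=np.c_[tx,np.cross(tz,tx),tz]
p=c-.079*tx+.16*tz;print(p.round(3),R.round(3).tolist())
d,w=plan(p,R);print(d,w)
s=read_state();R0=np.array(s['tcp_rot']);P0=np.array(s['position'])
```

```text
[0.417 0.185 0.18 ] [[-0.795, -0.304, 0.526], [-0.254, 0.953, 0.168], [-0.552, 0.0, -0.834]]
[-2.526 -2.362  0.349] [-0.144 -0.372 -0.477]
```

Request:
drive_tool(
  steps=[
    [87, -0.84, -0.79, 0, 0, 0, 0],
    [87, -0.84, -0.79, 0, 0, 0, 0],
    [87, -0.84, -0.79, 0, 0, 0, 0],
  ],
)

```text
time_s: 0.45
position: [0.3116, 0.4383, 0.222]
tcp_rot: [[-0.91, 0.414, -0.001], [0.414, 0.91, -0.002], [0.0, -0.002, -1.0]]
force: [0.6, 0.9, -0.3]
opening: 1.003
grasp_force: 0.0
```

Request:
drive_tool(
  steps=[
    [87, -0.84, -0.79, 0, 0, 0, 0],
    [87, -0.84, -0.79, 0, 0, 0, 0],
    [87, -0.84, -0.79, 0, 0, 0, 0],
  ],
)

```text
time_s: 0.75
position: [0.3643, 0.3101, 0.2224]
tcp_rot: [[-0.91, 0.415, -0.0], [0.415, 0.91, -0.001], [0.0, -0.001, -1.0]]
force: [-0.7, 0.7, 0.1]
opening: 0.999
grasp_force: 0.0
```

Request:
drive_tool(
  steps=[
    [87, -0.84, -0.79, 0.35, -0.144, -0.372, -0.477],
    [87, -0.84, -0.79, 0.35, -0.144, -0.372, -0.477],
    [87, -0.84, -0.79, 0.35, -0.144, -0.372, -0.477],
    [87, -0.84, -0.79, 0.35, -0.144, -0.372, -0.477],
    [87, -0.84, -0.79, 0.35, -0.144, -0.372, -0.477],
    [87, -0.84, -0.79, 0.35, -0.144, -0.372, -0.477],
    [87, -0.84, -0.79, 0.35, -0.144, -0.372, -0.477],
    [87, -0.84, -0.79, 0.35, -0.144, -0.372, -0.477],
  ],
)

```text
time_s: 1.55
position: [0.4159, 0.1968, 0.1841]
tcp_rot: [[-0.866, -0.218, 0.45], [-0.162, 0.974, 0.161], [-0.473, 0.067, -0.879]]
force: [-0.4, 0.2, 0.8]
opening: 1.003
grasp_force: 0.0
```

Run:
```python
from h import *
import pickle
s=read_state();print(s['time_s'],np.array(s['position']).round(4),np.array(s['tcp_rot']).round(3).tolist(),np.round(s['joint_positions'],1))
c=cam('wrist');pickle.dump(c,open('w1.pkl','wb'));im=c['color'][80:380,170:470];cv2.imwrite('pics/w1.png',cv2.resize(cv2.rotate(im,cv2.ROTATE_180),(600,600),interpolation=cv2.INTER_CUBIC))
```

```text
1.55 [0.4159 0.1968 0.1841] [[-0.866, -0.218, 0.45], [-0.162, 0.974, 0.161], [-0.473, 0.067, -0.879]] [   7.3   16.2  128.8   40.2    9.1 -132.7]
```

View pics/w1.png

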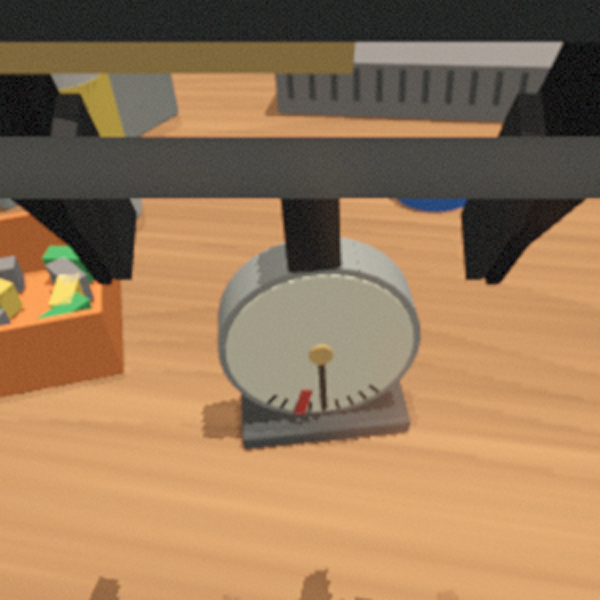

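The view shows the hub at (320,354), the pointer straight down, and the red mark at about (303,401), left of the pointer seen from the robot side.

Run:
```python
from h import *
import pickle
c=pickle.load(open('w1.pkl','rb'));h=cv2.cvtColor(c['color'],cv2.COLOR_BGR2HSV).astype(int)
f=lambda x,y:(170+299-(x-.5)/2,80+299-(y-.5)/2)
def sub(m): 
    n,l,st,ce=cv2.connectedComponentsWithStats(m.astype(np.uint8));i=1+np.argmax(st[1:,4]);return ce[i],st[i,4],l==i
box=np.zeros((400,640),bool);u0,v0=map(int,f(420,420));u1,v1=map(int,f(220,260));box[v0:v1,u0:u1]=1
red=box&((h[...,0]<8)|(h[...,0]>172))&(h[...,1]>130);  (rm,ra,rM)=sub(red)
hub=box&(h[...,0]>12)&(h[...,0]<32)&(h[...,1]>110)&(h[...,2]>100)
u2,v2=map(int,f(310,342));u3,v3=map(int,f(332,366));hb=np.zeros_like(box);ua,va=map(int,f(336,368));ub,vb=map(int,f(305,340));hb[va:vb,ua:ub]=1
hm,ha,_=sub(hub&hb)
pb=np.zeros_like(box);ua,va=map(int,f(332,411));ub,vb=map(int,f(312,368));pb[va:vb,ua:ub]=1
pm=pb&(h[...,2]<90);ys,xs=np.nonzero(pm)
print(rm,ra,hm,ha,len(xs))
# long edge directions
a=np.radians(17.7);n=np.array([np.cos(a),np.sin(a),0]);t=np.array([-n[1],n[0],0])
D=np.array([.511,.2145,.058])
def onpl(u,v,off):
    o,d=ray(c,u,v);q=o+d*(((D+off*n-o)@n)/(d@n));return (q-D)@t*1000,(q[2]-.058)*1000
for off in(-.012,-.014): 
    M=onpl(*rm,off);H=onpl(*hm,off);print(off,'mark',M,'hub',H)
    L=np.array([onpl(x,y,off) for x,y in zip(xs,ys)]);k=np.polyfit(L[:,1],L[:,0],1);print('pointer slope',k, L[:,1].min(),L[:,1].max())
    for hz in (0,H[1]): print('angle',np.arctan2(M[0]-np.polyval(k,hz),hz-M[1]), np.hypot(M[0]-np.polyval(k,hz),hz-M[1]))
RY,RX=np.nonzero(rM);L=np.array([onpl(x,y,-.012) for x,y in zip(RX,RY)]);vv=np.linalg.svd(L-L.mean(0))[2][0];print('mark axis angle',np.arctan2(vv[0],-vv[1]))
# handle/foot lateral via range
W=cloud(c);P=W[box];P=P[(P[:,2]>.07)&(P[:,2]<.16)];q=(P-D);fm=np.abs(q@n+.012)<.006;pl=P[fm];cc=pl.mean(0);vv=np.linalg.svd(pl-cc)[2][2];print('face n',vv,np.degrees(np.arctan(vv[1]/vv[0])),((cc-D)@n))
```

```text
[317.95 178.3 ] 60 [309.05952381 201.98809524] 84 44
-0.012 mark (np.float64(14.253289433910748), np.float64(-36.37303240570134)) hub (np.float64(3.378158388476842), np.float64(-2.7326576681875396))
pointer slope [3.11265893e-03 3.39051994e+00] -42.034882683599015 -14.048938471441765
angle 0.2902168778583671 37.96046953598595
angle 0.31256817773768397 35.35335117927249
-0.014 mark (np.float64(14.292432741002173), np.float64(-34.058325420866346)) hub (np.float64(3.51185710747915), np.float64(-0.7104418245491919))
pointer slope [3.11265893e-03 3.51789067e+00] -39.67094791631554 -11.928331575026132
angle 0.306393580213897 35.72198604941455
angle 0.31256817773768447 35.04596631473886
mark axis angle -2.8540422673729076
face n [ 0.95486313  0.29573041 -0.02792702] 17.208262445953448 -0.009552137321232035
```

Run:
```python
from h import *
import numpy as np
A=(np.array([.44,.09,.23]),down(185));print(A[1].round(3).tolist());print(plan(*A));print((A[1].T@(np.array([.524,-.1815,.185])-A[0])/.12).round(3))
```

```text
[[-0.996, -0.087, 0.0], [-0.087, 0.996, 0.0], [0.0, 0.0, -1.0]]
(array([-0.211, -0.886, -0.387]), array([0.065, 0.326, 0.078]))
[-0.5   -2.315  0.375]
```

Request:
drive_tool(
  steps=[
    [87, -0.21, -0.88, -0.39, 0.065, 0.326, 0.078],
    [87, -0.21, -0.88, -0.39, 0.065, 0.326, 0.078],
    [87, -0.21, -0.88, -0.39, 0.065, 0.326, 0.078],
    [87, -0.21, -0.88, -0.39, 0.065, 0.326, 0.078],
    [87, -0.21, -0.88, -0.39, 0.065, 0.326, 0.078],
    [87, -0.21, -0.88, -0.39, 0.065, 0.326, 0.078],
  ],
)

```text
time_s: 2.2
position: [0.4426, 0.0898, 0.2307]
tcp_rot: [[-0.997, -0.081, 0.002], [-0.081, 0.997, -0.001], [-0.001, -0.001, -1.0]]
force: [-0.4, 0.5, 0.0]
opening: 1.002
grasp_force: 0.0
```

Request:
drive_tool(
  steps=[
    [87, -0.15, -0.9, 0, 0, 0, 0],
    [87, -0.15, -0.9, 0, 0, 0, 0],
    [87, -0.15, -0.9, 0, 0, 0, 0],
  ],
)

```text
time_s: 2.5
position: [0.4675, -0.0191, 0.2297]
tcp_rot: [[-0.997, -0.08, 0.0], [-0.08, 0.997, -0.001], [-0.0, -0.001, -1.0]]
force: [0.7, 0.4, 0.3]
opening: 0.996
grasp_force: 0.0
```

Run:
```python
from h import *
s=read_state();print(s['time_s'],np.array(s['position']).round(4),np.array(s['tcp_rot']).round(3).tolist(),np.round(s['joint_positions'],1))
print(plan([.524,-.1815,.185],down(180)))
```

```text
2.5 [ 0.4675 -0.0191  0.2297] [[-0.997, -0.08, 0.0], [-0.08, 0.997, -0.001], [-0.0, -0.001, -1.0]] [-1.600e+01  1.760e+01  1.034e+02 -1.000e-01  5.900e+01 -1.105e+02]
(array([-0.361, -1.386,  0.374]), array([-0.001,  0.   ,  0.053]))
```

Request:
drive_tool(
  steps=[
    [87, -0.18, -0.7, 0.1, 0, 0, 0.05],
    [87, -0.18, -0.7, 0.1, 0, 0, 0.05],
  ],
)

```text
time_s: 2.7
position: [0.4945, -0.0981, 0.2173]
tcp_rot: [[-1.0, -0.007, -0.002], [-0.007, 1.0, 0.001], [0.002, 0.001, -1.0]]
force: [1.6, 0.8, 0.3]
opening: 1.001
grasp_force: 0.0
```

Request:
drive_tool(
  steps=[
    [87, -0.18, -0.7, 0.27, 0, 0, 0],
    [87, -0.18, -0.7, 0.27, 0, 0, 0],
    [87, -0.18, -0.7, 0.27, 0, 0, 0],
  ],
)

```text
time_s: 3.0
position: [0.5174, -0.1846, 0.183]
tcp_rot: [[-1.0, -0.004, -0.003], [-0.004, 1.0, 0.0], [0.003, 0.0, -1.0]]
force: [-1.1, 0.5, 0.2]
opening: 0.997
grasp_force: 0.0
```

Run:
```python
from h import *
import pickle
s=read_state();print(s['time_s'],np.array(s['position']).round(4),np.round(s['joint_positions'],1))
c=cam('wrist');pickle.dump(c,open('w2.pkl','wb'));cv2.imwrite('pics/w2.png',c['color'])
W=cloud(c);P=W.reshape(-1,3);d=np.hypot(*(P[:,:2]-STUD).T)
for lo in (.075,.0765):
    q=P[(d<.03)&(P[:,2]>lo)&(P[:,2]<.09)][:,:2];e,v=np.linalg.eigh(np.cov(q.T));print(len(q),q.mean(0).round(4),np.degrees(np.arctan2(v[1,1],v[0,1])),np.sqrt(e))
print(np.nanpercentile(P[d<.03][:,2],[50,90,99]))
print(proj(c,[*STUD,.079]))
```

```text
3.0 [ 0.5174 -0.1846  0.183 ] [-3.130e+01  2.740e+01  9.530e+01 -1.000e-01  5.750e+01 -1.215e+02]
881 [ 0.5242 -0.1789] -154.7945487260813 [0.00410606 0.0135641 ]
484 [ 0.5247 -0.1789] -154.71354654633262 [0.00289592 0.01360489]
[0.06792226 0.07695631 0.07870829]
[322.71446044 210.67306078]
```

View pics/w2.png

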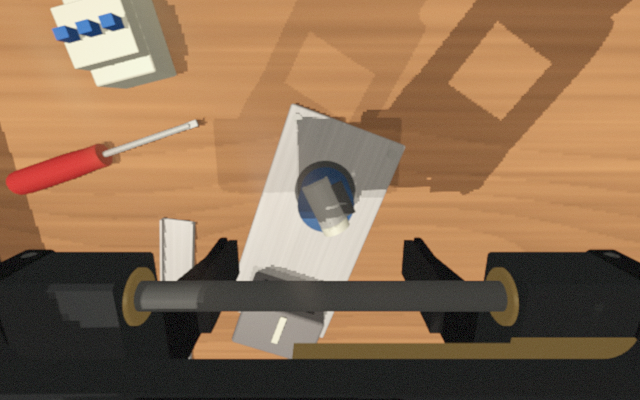

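The wrist view shows the stud centred at about (325,197). Its rib points to its white end at (333,230), the scanner sits at (275,305), and the dark shoulder is on the right. The stud needs −45°.

Request:
drive_tool(
  steps=[
    [87, -0.06, 0.035, 0.7, 0, 0, 0],
    [87, -0.06, 0.035, 0.7, 0, 0, 0],
    [87, -0.06, 0.035, 0.7, 0, 0, 0],
  ],
)

```text
time_s: 3.35
position: [0.5205, -0.1726, 0.0976]
tcp_rot: [[-1.0, -0.01, -0.011], [-0.01, 1.0, 0.007], [0.011, 0.007, -1.0]]
force: [-0.5, 0.4, 0.4]
opening: 1.001
grasp_force: 0.0
```

Request:
drive_tool(
  steps=[
    [87, 0, 0, 0.3, 0, 0, 0],
    [87, 0, 0, 0.57, 0, 0, 0],
    [87, 0, 0, 0.57, 0, 0, 0],
    [87, 0, 0, 0.57, 0, 0, 0],
  ],
)

```text
time_s: 3.75
position: [0.5248, -0.1759, 0.0344]
tcp_rot: [[-1.0, -0.01, -0.001], [-0.01, 1.0, 0.001], [0.001, 0.001, -1.0]]
force: [0.7, 0.1, 0.1]
opening: 1.002
grasp_force: 0.0
```

Run:
```python
from h import *
s=read_state();print(s['time_s'],np.array(s['position']).round(4),np.array(s['tcp_rot']).round(3).tolist(),s['force'])
```

```text
3.75 [ 0.5248 -0.1759  0.0344] [[-1.0, -0.01, -0.001], [-0.01, 1.0, 0.001], [0.001, 0.001, -1.0]] [0.72972462 0.13198883 0.14243767]
```

Request:
drive_tool(
  steps=[
    [87, 0, -0.035, 0.02, 0, 0, 0],
    [70, 0, -0.035, 0.02, 0, 0, 0],
    [60, 0, -0.035, 0.02, 0, 0, 0],
    [40, 0, -0.035, 0.02, 0, 0, 0],
    [40, 0, -0.035, 0.02, 0, 0, 0],
    [40, 0, -0.035, 0.02, 0, 0, 0],
    [40, 0, -0.035, 0.02, 0, 0, 0],
  ],
)

```text
time_s: 4.45
position: [0.5246, -0.1803, 0.0305]
tcp_rot: [[-1.0, -0.008, -0.001], [-0.008, 1.0, 0.002], [0.001, 0.002, -1.0]]
force: [1.4, 1.5, 2.2]
opening: 0.567
grasp_force: 30.0
```

Request:
drive_tool(
  steps=[
    [40, 0, 0, 0, 0, 0, 0.066],
    [40, 0, 0, 0, 0, 0, 0.132],
    [40, 0, 0, 0, 0, 0, 0.198],
    [40, 0, 0, 0, 0, 0, 0.264],
    [40, 0, 0, 0, 0, 0, 0.33],
    [40, 0, 0, 0, 0, 0, 0.396],
    [40, 0, 0, 0, 0, 0, 0.462],
    [40, 0, 0, 0, 0, 0, 0.524],
  ],
)

```text
time_s: 5.25
position: [0.5247, -0.18, 0.0305]
tcp_rot: [[-0.71, 0.704, -0.001], [0.704, 0.71, 0.002], [0.003, 0.001, -1.0]]
force: [0.7, 1.8, 1.9]
opening: 0.568
grasp_force: 30.0
```

Request:
drive_tool(
  steps=[
    [40, 0, 0, 0, 0, 0, 0],
    [40, 0, 0, 0, 0, 0, 0],
  ],
)

```text
time_s: 5.45
position: [0.5247, -0.1801, 0.0305]
tcp_rot: [[-0.714, 0.701, -0.001], [0.701, 0.714, 0.003], [0.003, 0.001, -1.0]]
force: [1.0, 3.3, 2.0]
opening: 0.572
grasp_force: 30.0
```

Run:
```python
from h import *
s=read_state();R=np.array(s['tcp_rot']);print(s['time_s'],np.array(s['position']).round(4),np.degrees(np.arctan2(R[1,0],R[0,0])),s['force'],s['moment'])
```

```text
5.45 [ 0.5247 -0.1801  0.0305] 135.52567057826076 [0.99337636 3.34445348 1.97710005] [ 0.67512078 -0.22689767 -0.07895324]
```

Request:
drive_tool(
  steps=[
    [87, 0, 0, 0, 0, 0, 0],
    [87, 0, 0, 0, 0, 0, 0],
    [87, 0, 0, 0, 0, 0, 0],
    [87, 0, 0, -0.2, 0, 0, 0],
    [87, 0, 0, -0.6, 0, 0, 0],
    [87, 0, 0, -1, 0, 0, 0],
    [87, 0, 0, -1, 0, 0, 0],
  ],
)

```text
time_s: 6.15
position: [0.5289, -0.1837, 0.1567]
tcp_rot: [[-0.713, 0.701, 0.011], [0.701, 0.713, -0.006], [-0.012, 0.003, -1.0]]
force: [0.6, -0.7, -0.1]
opening: 0.989
grasp_force: 0.0
```

Request:
drive_tool(
  steps=[
    [87, 0, 0, -0.3, 0, 0, 0],
    [87, 0, 0, -0.3, 0, 0, 0],
  ],
)

```text
time_s: 6.35
position: [0.5271, -0.1826, 0.19]
tcp_rot: [[-0.713, 0.701, 0.006], [0.701, 0.713, -0.003], [-0.006, 0.002, -1.0]]
force: [-0.4, -0.2, -0.4]
opening: 0.996
grasp_force: 0.0
```

Run:
```python
from h import *
import pickle
s=read_state();print(s['time_s'],np.array(s['position']).round(4),np.round(s['joint_positions'],1))
c=cam('wrist');pickle.dump(c,open('w3.pkl','wb'))
W=cloud(c);P=W.reshape(-1,3);d=np.hypot(*(P[:,:2]-STUD).T)
for lo in (.075,.0765):
    q=P[(d<.03)&(P[:,2]>lo)&(P[:,2]<.09)][:,:2];e,v=np.linalg.eigh(np.cov(q.T));print(len(q),q.mean(0).round(4),np.degrees(np.arctan2(v[1,1],v[0,1])),np.sqrt(e))
print(np.nanpercentile(P[d<.03][:,2],[50,90,99]))
# plate mask yaw
m=(np.abs(W[...,2]-.012)<.004)&(np.hypot(W[...,0]-.57,W[...,1]+.2)<.2)
h=cv2.cvtColor(c['color'],cv2.COLOR_BGR2HSV);m&=h[...,1]<70
k=max(cv2.findContours(m.astype(np.uint8),0,2)[0],key=cv2.contourArea);q=np.array([onz(c,*p,.012)[:2] for p in k[:,0].astype(float)],np.float32)*1000;print(cv2.minAreaRect(q))
# shoulder side: mean height either side of rib
f=np.array([np.cos(np.radians(FX)),np.sin(np.radians(FX))]);t=np.array([-f[1],f[0]]);a=(P[:,:2]-STUD)@t
for sg in(1,-1): print(sg,np.nanmedian(P[(d<.023)&(a*sg>.014)][:,2]))
```

```text
6.35 [ 0.5271 -0.1826  0.19  ] [-30.6  27.3  94.1   0.   58.3 -76.1]
868 [ 0.5245 -0.1791] 160.2888141515506 [0.00407627 0.01354931]
487 [ 0.5246 -0.1791] 159.85279161398614 [0.00286859 0.01349231]
[0.29155896 0.2993892  0.30106823]
((551.1734008789062, -188.52162170410156), (118.6737060546875, 196.1730194091797), 70.27204132080078)
1 0.06850427145638038
-1 0.06324987909932367
```

Run:
```python
from h import *
p1,R1=np.array([.5,-.04,.25]),down(166)
p2,R2=np.array([.49,.08,.25]),down(197.5);p3=np.array([.513,.2165,.235])
d,w=plan(p1,R1);print(d/2,d,w)
s=read_state();R0=np.array(s['tcp_rot']);q=np.array(s['position'])
print(plan(p2,R2,(p1,R1)),plan(p3,R2,(p2,R2)))
```

```text
[ 0.4915  0.346  -0.2585] [ 0.983  0.692 -0.517] [ 0.     0.002 -0.355]
(array([0.323, 0.95 , 0.   ]), array([ 0.   ,  0.   , -0.367])) (array([-0.525,  1.027,  0.125]), array([0., 0., 0.]))
```

Request:
drive_tool(
  steps=[
    [87, 0.2, 0.1, -0.5, 0, 0, -0.08],
    [87, 0.6, 0.4, -0.51, 0, 0, -0.2],
    [87, 0.98, 0.69, -0.51, 0, 0, -0.355],
    [87, 0.98, 0.69, -0.51, 0, 0, -0.355],
  ],
)

```text
time_s: 6.8
position: [0.497, -0.0365, 0.2469]
tcp_rot: [[-0.972, 0.236, -0.004], [0.236, 0.972, 0.003], [0.005, 0.002, -1.0]]
force: [0.3, -0.1, -0.7]
opening: 0.999
grasp_force: 0.0
```

Request:
drive_tool(
  steps=[
    [87, 0.32, 0.95, 0, 0, 0, -0.367],
    [87, 0.32, 0.95, 0, 0, 0, -0.367],
    [87, 0.32, 0.95, 0, 0, 0, -0.367],
    [87, 0.32, 0.95, 0, 0, 0, -0.367],
  ],
)

```text
time_s: 7.2
position: [0.4878, 0.0832, 0.2465]
tcp_rot: [[-0.951, -0.31, -0.005], [-0.31, 0.951, 0.002], [0.004, 0.004, -1.0]]
force: [0.1, -1.1, 0.7]
opening: 1.0
grasp_force: 0.0
```

Request:
drive_tool(
  steps=[
    [87, -0.52, 0.98, 0.12, 0, 0, 0],
    [87, -0.52, 0.98, 0.12, 0, 0, 0],
    [87, -0.52, 0.98, 0.12, 0, 0, 0],
    [87, -0.52, 0.98, 0.12, 0, 0, 0],
    [87, -0.52, 0.98, 0.12, 0, 0, 0],
  ],
)

```text
time_s: 7.7
position: [0.5126, 0.2113, 0.2322]
tcp_rot: [[-0.953, -0.303, -0.004], [-0.303, 0.953, -0.0], [0.004, 0.001, -1.0]]
force: [-0.4, -0.7, -0.5]
opening: 1.004
grasp_force: 0.0
```

Run:
```python
from h import *
import pickle
s=read_state();R=np.array(s['tcp_rot']);print(s['time_s'],np.array(s['position']).round(4),R.round(3).tolist(),np.round(s['joint_positions'],1))
c=cam('wrist');pickle.dump(c,open('w4.pkl','wb'));cv2.imwrite('pics/w4.png',c['color'])
W=cloud(c);P=W.reshape(-1,3);d=np.hypot(*(P[:,:2]-[.511,.2155]).T)
for lo,hi in ((.144,.16),(.02,.107)):
    q=P[(d<.06)&(P[:,2]>lo)&(P[:,2]<hi)];print(len(q),np.median(q,0),cv2.minAreaRect(q[:,:2].astype(np.float32)*1000))
```

```text
7.7 [0.5126 0.2113 0.2322] [[-0.953, -0.303, -0.004], [-0.303, 0.953, -0.0], [0.004, 0.001, -1.0]] [ 10.8  24.2  91.5   0.   64.5 -96.8]
966 [0.51138779 0.21856892 0.15015987] ((512.6218872070312, 218.91136169433594), (24.86743927001953, 23.310346603393555), 17.990833282470703)
3213 [0.5058858  0.21291348 0.08873479] ((510.3892822265625, 218.25918579101562), (29.410917282104492, 99.4767837524414), 17.320262908935547)
```

View pics/w4.png

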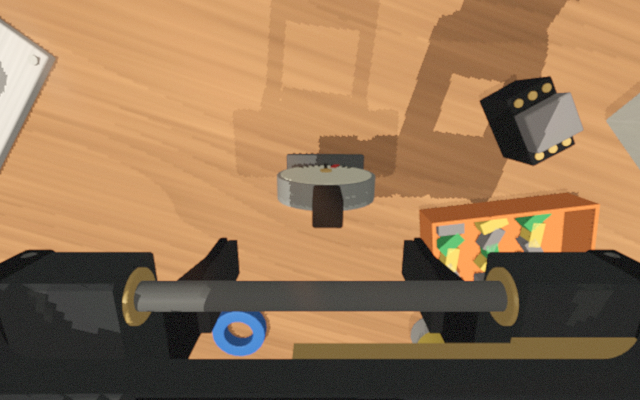

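The view shows the handle at (327,207), with the foot and housing aligned with the jaw. The handle is about 6 mm to the +y side of the tool.

Request:
drive_tool(
  steps=[
    [87, -0.01, 0.055, 0.1, 0, 0, 0],
    [87, -0.01, 0.055, 0.4, 0, 0, 0],
    [87, -0.01, 0.055, 0.7, 0, 0, 0],
    [87, -0.01, 0.055, 0.92, 0, 0, 0],
    [87, -0.01, 0.055, 0.92, 0, 0, 0],
    [87, -0.01, 0.055, 0.92, 0, 0, 0],
  ],
)

```text
time_s: 8.35
position: [0.5125, 0.2174, 0.1232]
tcp_rot: [[-0.954, -0.3, -0.002], [-0.3, 0.954, 0.001], [0.002, 0.002, -1.0]]
force: [0.3, 0.5, 0.4]
opening: 1.002
grasp_force: 0.0
```

Run:
```python
from h import *
s=read_state();print(s['time_s'],np.array(s['position']).round(4)); print(plan([.5115,.2178,.1175],down(197.6)))
```

```text
8.35 [0.5125 0.2174 0.1232]
(array([0.007, 0.006, 0.048]), array([ 0.001, -0.001, -0.002]))
```

Request:
drive_tool(
  steps=[
    [87, 0, 0, 0.045, 0, 0, 0],
    [60, 0, 0, 0.045, 0, 0, 0],
    [40, 0, 0, 0.045, 0, 0, 0],
    [15, 0, 0, 0.045, 0, 0, 0],
    [15, 0, 0, 0.045, 0, 0, 0],
    [15, 0, 0, 0.045, 0, 0, 0],
    [15, 0, 0, 0.045, 0, 0, 0],
    [15, 0, 0, 0.045, 0, 0, 0],
  ],
)

```text
time_s: 9.15
position: [0.5126, 0.2181, 0.1181]
tcp_rot: [[-0.954, -0.301, -0.001], [-0.301, 0.954, 0.001], [0.001, 0.002, -1.0]]
force: [-0.2, -0.5, 0.3]
opening: 0.45
grasp_force: 0.0
```

Request:
drive_tool(
  steps=[
    [15, 0, 0, 0, 0, 0, 0],
    [15, 0, 0, -0.1, 0, 0, 0],
    [15, 0, 0, -0.4, 0, 0, 0],
    [15, 0, 0, -0.7, 0, 0, 0],
    [15, 0, 0, -1, 0, 0, 0],
    [15, 0, 0, -1, 0, 0, 0],
    [15, 0, 0, -1, 0, 0, 0],
  ],
)

```text
time_s: 9.85
position: [0.5122, 0.2179, 0.2382]
tcp_rot: [[-0.954, -0.301, -0.001], [-0.301, 0.954, 0.001], [0.001, 0.002, -1.0]]
force: [-0.3, -0.1, -5.9]
opening: 0.274
grasp_force: 30.0
```

Run:
```python
from h import *
s=read_state();R=np.array(s['tcp_rot']);print(s['time_s'],np.array(s['position']).round(4),R.round(3).tolist(),s['force'],np.round(s['joint_positions'],1))
import pickle
c=cam('wrist');pickle.dump(c,open('w5.pkl','wb'));S=cam('scene');pickle.dump(S,open('s5.pkl','wb'))
q=proj(S,np.array(s['position'])-[0,0,.06]).astype(int);print(q)
a=cv2.resize(S['color'][q[1]-45:q[1]+45,q[0]-45:q[0]+45],(400,400),interpolation=cv2.INTER_CUBIC)
b=c['color'][0:250,195:445];b=cv2.resize(b,(400,400),interpolation=cv2.INTER_CUBIC);cv2.imwrite('pics/c5.png',np.hstack([a,b]))
```

```text
9.85 [0.5122 0.2179 0.2382] [[-0.954, -0.301, -0.001], [-0.301, 0.954, 0.001], [0.001, 0.002, -1.0]] [-0.30473167 -0.08615274 -5.91372309] [ 11.5  23.9  91.    0.1  65.2 -96.1]
[381 204]
```

View pics/c5.png

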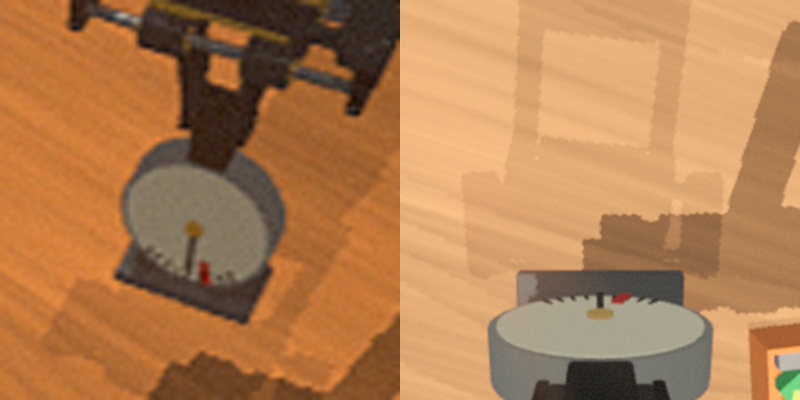

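The crops show the clinometer held upright by the handle. The red mark is right of the pointer in the scene crop (205,272) and on the tool's +y side in the wrist crop.

Run:
```python
from h import *
import pickle
for f,b in (('w5.pkl',(170,192,272,365)),('w4.pkl',(155,166,292,360))):
    c=pickle.load(open(f,'rb'));W=cloud(c);P=W[b[0]:b[1],b[2]:b[3]].reshape(-1,3);print(f,np.nanpercentile(P[:,2],[5,25,50,75,95]).round(4),np.nanmedian(P,0))
c=pickle.load(open('w5.pkl','rb'));h=cv2.cvtColor(c['color'],cv2.COLOR_BGR2HSV)
# target pose: foot centre C = rib axis + 12mm*zc, clin x = fixture x
f=np.array([np.cos(np.radians(FX)),np.sin(np.radians(FX)),0]);t=np.array([-f[1],f[0],0]);z=np.array([0,0,1.])
phi=-.277;zc=z*np.cos(phi)-t*np.sin(phi);yc=t*np.cos(phi)+z*np.sin(phi)
R=np.c_[-f,yc,-zc];print(R.round(3).tolist())
A=np.array([.5246,-.180,.067]);
for L in(.118,.121):
  for up in (0,.02): print(L,up,(A+zc*(.012+L)+z*up).round(4))
```

```text
w5.pkl [0.1179 0.119  0.1197 0.1213 0.1413] [0.4966654  0.2124286  0.11970794]
w4.pkl [0.0069 0.0077 0.0084 0.0089 0.0098] [0.49466036 0.21357655 0.00837448]
[[-0.941, 0.324, -0.092], [0.337, 0.906, -0.257], [-0.0, -0.273, -0.962]]
0.118 0 [ 0.5366 -0.1465  0.192 ]
0.118 0.02 [ 0.5366 -0.1465  0.212 ]
0.121 0 [ 0.5369 -0.1458  0.1949]
0.121 0.02 [ 0.5369 -0.1458  0.2149]
```

The foot rose only about 111 mm for a 120 mm lift, so the fingers closed late and hold the handle about 9 mm too high. I'll set it down and grip again.

Request:
drive_tool(
  steps=[
    [15, 0, 0, 0.3, 0, 0, 0],
    [15, 0, 0, 0.6, 0, 0, 0],
    [15, 0, 0, 0.8, 0, 0, 0],
    [15, 0, 0, 0.88, 0, 0, 0],
    [15, 0, 0, 0.91, 0, 0, 0],
    [15, 0, 0, 0.92, 0, 0, 0],
    [15, 0, 0, 0.92, 0, 0, 0],
    [15, 0, 0, 0.92, 0, 0, 0],
  ],
)

```text
time_s: 10.75
position: [0.5133, 0.2182, 0.1279]
tcp_rot: [[-0.954, -0.301, 0.0], [-0.301, 0.954, 0.002], [-0.001, 0.002, -1.0]]
force: [0.3, 0.1, -5.5]
opening: 0.273
grasp_force: 30.0
```

Not touching yet (still −5.5 N); I'll lower in small steps.

Request:
drive_tool(
  steps=[
    [15, 0, 0, 0.006, 0, 0, 0],
    [15, 0, 0, 0.012, 0, 0, 0],
    [15, 0, 0, 0.012, 0, 0, 0],
  ],
)

```text
time_s: 11.05
position: [0.5132, 0.2182, 0.1273]
tcp_rot: [[-0.954, -0.301, 0.0], [-0.301, 0.954, 0.002], [-0.001, 0.001, -1.0]]
force: [-2.4, -0.6, 3.5]
opening: 0.276
grasp_force: 30.0
```

Request:
drive_tool(
  steps=[
    [15, 0, 0, 0.006, 0, 0, 0],
    [15, 0, 0, 0.012, 0, 0, 0],
    [15, 0, 0, 0.012, 0, 0, 0],
  ],
)

```text
time_s: 11.35
position: [0.5134, 0.2182, 0.1273]
tcp_rot: [[-0.954, -0.301, 0.001], [-0.301, 0.954, 0.002], [-0.002, 0.001, -1.0]]
force: [-4.0, -0.6, 13.3]
opening: 0.273
grasp_force: 30.0
```

Request:
drive_tool(
  steps=[
    [60, 0, 0, 0, 0, 0, 0],
    [60, 0, 0, 0, 0, 0, 0],
    [60, 0, 0, 0, 0, 0, 0],
    [60, 0, 0, 0.04, 0, 0, 0],
    [60, 0, 0, 0.07, 0, 0, 0],
    [60, 0, 0, 0.07, 0, 0, 0],
    [60, 0, 0, 0.07, 0, 0, 0],
  ],
)

```text
time_s: 12.05
position: [0.5124, 0.2181, 0.1159]
tcp_rot: [[-0.954, -0.301, -0.002], [-0.301, 0.954, 0.001], [0.002, 0.002, -1.0]]
force: [0.2, -0.3, -0.2]
opening: 0.679
grasp_force: 0.0
```

Request:
drive_tool(
  steps=[
    [15, 0, 0, 0, 0, 0, 0],
    [15, 0, 0, 0, 0, 0, 0],
    [15, 0, 0, 0, 0, 0, 0],
    [15, 0, 0, 0, 0, 0, 0],
    [15, 0, 0, 0, 0, 0, 0],
    [15, 0, 0, 0, 0, 0, 0],
    [15, 0, 0, 0, 0, 0, 0],
    [15, 0, 0, 0, 0, 0, 0],
  ],
)

```text
time_s: 12.85
position: [0.5127, 0.2181, 0.1165]
tcp_rot: [[-0.954, -0.301, -0.001], [-0.301, 0.954, 0.001], [0.001, 0.002, -1.0]]
force: [0.0, -0.2, 1.1]
opening: 0.272
grasp_force: 30.0
```

Request:
drive_tool(
  steps=[
    [15, 0, 0, 0, 0, 0, 0],
    [15, 0, 0, 0, 0, 0, 0],
    [15, 0, 0, 0, 0, 0, 0],
    [15, 0, 0, 0, 0, 0, 0],
  ],
)

```text
time_s: 13.25
position: [0.5127, 0.2181, 0.1165]
tcp_rot: [[-0.954, -0.301, -0.001], [-0.301, 0.954, 0.001], [0.001, 0.002, -1.0]]
force: [0.1, -0.3, 0.8]
opening: 0.273
grasp_force: 30.0
```

Request:
drive_tool(
  steps=[
    [15, 0, 0, -0.15, 0, 0, 0],
    [15, 0, 0, -0.4, 0, 0, 0],
    [15, 0, 0, -0.7, 0, 0, 0],
    [15, 0, 0, -1, 0, 0, 0],
    [15, 0, 0, -1, 0, 0, 0],
  ],
)

```text
time_s: 13.75
position: [0.5157, 0.2187, 0.2404]
tcp_rot: [[-0.954, -0.301, 0.008], [-0.301, 0.954, 0.004], [-0.009, 0.001, -1.0]]
force: [2.4, 0.1, -4.2]
opening: 0.274
grasp_force: 30.0
```

```bash
cat >> h.py <<'E'
f=np.array([np.cos(np.radians(FX)),np.sin(np.radians(FX)),0]);t=np.array([-f[1],f[0],0]);Z=np.array([0,0,1.])
A0=np.array([.5246,-.180,.067]);L=.1165
def goal(up=0,m=.277,yaw=None):
    zc=Z*np.cos(m)+t*np.sin(m);yc=t*np.cos(m)-Z*np.sin(m)
    return A0+zc*(.012+L)+Z*up,np.c_[-f,yc,-zc]
E
python3 - <<'E'
from h import *
s=read_state();print(np.array(s['position']).round(4),s['opening'],s['force'])
p1,R1=np.array([.5,.11,.24]),down(188);p2,R2=np.array([.505,-.005,.245]),down(172);p3,R3=np.array([.53,-.1,.245]),down(160.3)
g=goal(.035)
print(plan(p1,R1),plan(p2,R2,(p1,R1)),plan(p3,R3,(p2,R2)),plan(*g,(p3,R3)),g)
E
```

```text
[0.5157 0.2187 0.2404] 0.2737199403731875 [ 2.42610898  0.11646677 -4.2058299 ]
(array([ 0.397, -0.824, -0.001]), array([0.001, 0.006, 0.111])) (array([ 0.092, -0.955, -0.042]), array([0.   , 0.   , 0.186])) (array([-0.316, -0.755,  0.   ]), array([0.   , 0.   , 0.136])) (array([-0.182, -0.35 ,  0.162]), array([ 0.185, -0.   , -0.   ])) (array([ 0.53644588, -0.14691573,  0.2256016 ]), array([[-0.94147054,  0.32424525, -0.09218586],
       [ 0.33709526,  0.90558186, -0.25746512],
       [-0.        , -0.27347124, -0.96188018]]))
```

Request:
drive_tool(
  steps=[
    [15, 0.1, -0.2, 0, 0, 0, 0.03],
    [15, 0.2, -0.4, 0, 0, 0, 0.06],
    [15, 0.3, -0.6, 0, 0, 0, 0.09],
    [15, 0.4, -0.82, 0, 0, 0, 0.111],
  ],
)

```text
time_s: 14.15
position: [0.4944, 0.109, 0.2337]
tcp_rot: [[-0.99, -0.138, -0.006], [-0.138, 0.99, 0.002], [0.006, 0.003, -1.0]]
force: [0.5, -0.8, -5.3]
opening: 0.275
grasp_force: 30.0
```

Request:
drive_tool(
  steps=[
    [15, 0.02, -0.25, 0, 0, 0, 0.05],
    [15, 0.05, -0.5, -0.02, 0, 0, 0.1],
    [15, 0.07, -0.75, -0.04, 0, 0, 0.15],
    [15, 0.09, -0.95, -0.04, 0, 0, 0.186],
  ],
)

```text
time_s: 14.55
position: [0.5004, -0.0061, 0.2387]
tcp_rot: [[-0.99, 0.143, -0.005], [0.143, 0.99, 0.002], [0.005, 0.001, -1.0]]
force: [-0.2, 0.2, -4.6]
opening: 0.273
grasp_force: 30.0
```

Request:
drive_tool(
  steps=[
    [15, -0.1, -0.25, 0, 0, 0, 0.045],
    [15, -0.2, -0.5, 0, 0, 0, 0.09],
    [15, -0.32, -0.75, 0, 0, 0, 0.136],
    [15, -0.32, -0.75, 0, 0, 0, 0.136],
    [15, -0.32, -0.75, 0, 0, 0, 0.136],
  ],
)

```text
time_s: 15.05
position: [0.5257, -0.0993, 0.2383]
tcp_rot: [[-0.941, 0.339, -0.006], [0.339, 0.941, 0.004], [0.007, 0.002, -1.0]]
force: [-0.7, 0.0, -5.1]
opening: 0.273
grasp_force: 29.9
```

Run:
```python
from h import *
s=read_state();print(s['time_s'],np.array(s['position']).round(4),s['opening'],s['force'],np.round(s['joint_positions'],1))
print(plan(*goal(.035)))
```

```text
15.05 [ 0.5257 -0.0993  0.2383] 0.2729587511382469 [-0.73743593  0.02353444 -5.13220997] [-22.7  22.3  93.7   0.1  64.4 -93. ]
(array([-0.219, -0.344,  0.103]), array([ 0.186, -0.005, -0.   ]))
```

Request:
drive_tool(
  steps=[
    [15, -0.1, -0.15, 0.05, 0.06, 0, 0],
    [15, -0.2, -0.3, 0.1, 0.12, 0, 0],
    [15, -0.219, -0.344, 0.103, 0.186, -0.005, 0],
    [15, -0.219, -0.344, 0.103, 0.186, -0.005, 0],
    [15, -0.219, -0.344, 0.103, 0.186, -0.005, 0],
    [15, -0.219, -0.344, 0.103, 0.186, -0.005, 0],
    [15, -0.219, -0.344, 0.103, 0.186, -0.005, 0],
  ],
)

```text
time_s: 15.75
position: [0.5378, -0.1468, 0.2285]
tcp_rot: [[-0.942, 0.325, -0.087], [0.336, 0.905, -0.259], [-0.006, -0.273, -0.962]]
force: [0.0, -0.2, -4.3]
opening: 0.273
grasp_force: 30.0
```

Request:
drive_tool(
  steps=[
    [15, 0, 0, 0, 0, 0, 0],
    [15, 0, 0, 0, 0, 0, 0],
    [15, 0, 0, 0, 0, 0, 0],
    [15, 0, 0, 0, 0, 0, 0],
    [15, 0, 0, 0, 0, 0, 0],
    [15, 0, 0, 0, 0, 0, 0],
  ],
)

```text
time_s: 16.35
position: [0.5381, -0.1469, 0.2283]
tcp_rot: [[-0.942, 0.325, -0.087], [0.336, 0.905, -0.26], [-0.006, -0.274, -0.962]]
force: [-0.7, 0.4, -4.8]
opening: 0.273
grasp_force: 30.0
```

Run:
```python
from h import *
import pickle
s=read_state();R=np.array(s['tcp_rot']);print(s['time_s'],np.array(s['position']).round(4),s['force'],s['moment'],'roll',np.arcsin(-R[2,1]))
print(plan(*goal(.035)),plan(*goal(0)))
c=cam('wrist');S=cam('scene');pickle.dump((c,S),open('c6.pkl','wb'))
q=proj(S,np.array(s['position'])-[0,0,.08]).astype(int)
a=cv2.resize(S['color'][q[1]-40:q[1]+40,q[0]-40:q[0]+40],(400,400),interpolation=cv2.INTER_CUBIC)
b=cv2.resize(c['color'][110:260,245:395],(400,400),interpolation=cv2.INTER_CUBIC);cv2.imwrite('pics/c6.png',np.hstack([a,b]))
```

```text
16.35 [ 0.5381 -0.1469  0.2283] [-0.72366909  0.39880984 -4.75535013] [ 0.46770715 -0.13574994  0.01692401] roll 0.27801482876925665
(array([0.013, 0.002, 0.023]), array([-0.001,  0.004, -0.   ])) (array([0.015, 0.082, 0.303]), array([-0.001,  0.004, -0.   ]))
```

View pics/c6.png

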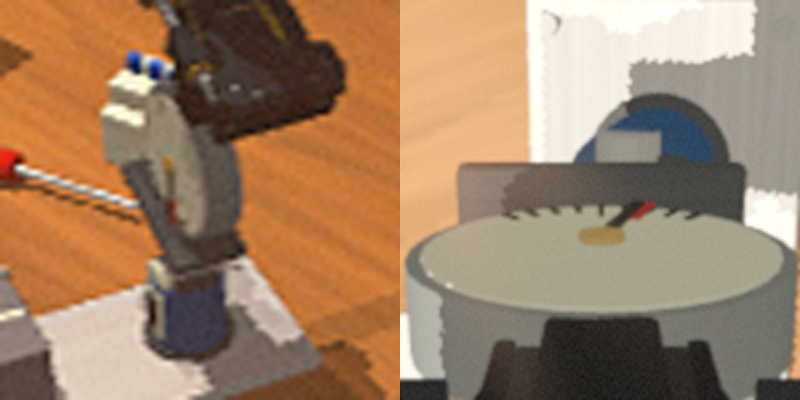

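The wrist crop shows the pointer (630,215) overlapping the red mark (642,212), with parallax from above. The scene crop shows the foot over the rib and the label (155,305) facing the scanner. I'll quantify the offset.

```bash
cat > ang.py <<'E'
from h import *
def meas(c,s,box,hubbox):
    R=np.array(s['tcp_rot']);F=np.array(s['position'])+R[:,2]*L
    X,Y,ZZ=-R[:,0],R[:,1],-R[:,2]
    def on(u,v,off):
        o,d=ray(c,u,v);q=o+d*(((F-off*X-o)@X)/(d@X));return np.array([(q-F)@Y*1000,(q-F)@ZZ*1000])
    h=cv2.cvtColor(c['color'],cv2.COLOR_BGR2HSV).astype(int)
    def pix(m,b):
        y,x=np.nonzero(m[b[1]:b[3],b[0]:b[2]]);return np.c_[x+b[0],y+b[1]].astype(float)
    red=pix(((h[...,0]<8)|(h[...,0]>172))&(h[...,1]>130)&(h[...,2]>80),box);blk=pix(h[...,2]<75,box)
    hub=pix((h[...,0]>12)&(h[...,0]<32)&(h[...,1]>110),hubbox)
    print('px',len(red),red.mean(0) if len(red) else 0,len(blk),hub.mean(0),len(hub))
    for off in (.012,.013,.014,.015,.016):
        H=on(*hub.mean(0),off);r=np.array([on(*p,off) for p in red]);b=np.array([on(*p,off) for p in blk])
        print(off,'hub',H.round(1),'red',r.mean(0).round(1),'ang',np.arctan2(r[:,0],58-r[:,1]).mean().round(3),np.ptp(r,0).round(1),'blk',np.arctan2(b[:,0],58-b[:,1]).mean().round(3),'blk z',b[:,1].min().round(1))
    return on,red,blk,hub
E
python3 - <<'E'
from ang import *
import pickle
c,S=pickle.load(open('c6.pkl','rb'));s=read_state()
k=150/400;g=lambda x,y:(int(245+x*k),int(110+y*k))
a=g(605,201);b=g(662,229);a2=g(570,224);b2=g(632,250)
on,red,blk,hub=meas(c,s,(*a,*b),(*a2,*b2))
# dial rim check
for x,y in((408,258),(797,258),(601,312),(601,207)):print((x,y),on(245+x*k,110+y*k,.012).round(1))
E
```

```text
px 0 0 0 [469.5 198. ] 216ang.py:15: RuntimeWarning: Mean of empty slice.
  print(off,'hub',H.round(1),'red',r.mean(0).round(1),'ang',np.arctan2(r[:,0],58-r[:,1]).mean().round(3),np.ptp(r,0).round(1),'blk',np.arctan2(b[:,0],58-b[:,1]).mean().round(3),'blk z',b[:,1].min().round(1))
  ret = ret.dtype.type(ret / rcount)
Traceback (most recent call last):
  File "ang.py", line 15, in meas
    print(off,'hub',H.round(1),'red',r.mean(0).round(1),'ang',np.arctan2(r[:,0],58-r[:,1]).mean().round(3),np.ptp(r,0).round(1),'blk',np.arctan2(b[:,0],58-b[:,1]).mean().round(3),'blk z',b[:,1].min().round(1))
                                                                         ~^^^^^
IndexError: too many indices for array: array is 1-dimensional, but 2 were indexed
```

Run:
```python
from ang import *
import pickle
c,S=pickle.load(open('c6.pkl','rb'));s=read_state()
k=150/400;g=lambda x,y:(int(245+(x-400)*k),int(110+y*k))
a=g(605,201);b=g(662,229);a2=g(570,224);b2=g(632,250)
on,red,blk,hub=meas(c,s,(*a,*b),(*a2,*b2))
for x,y in((408,258),(797,258),(601,312),(601,207)):print((x,y),on(*g(x,y),.012).round(1))
```

```text
px 26 [335.5        188.34615385] 48 [320.62650602 197.86746988] 83
0.012 hub [ 1.4 40. ] red [13.6 11.2] ang 0.283 [ 6.5 16.7] blk 0.2 blk z -0.4
0.013 hub [ 1.4 43.5] red [13.4 15.1] ang 0.304 [ 6.4 16.5] blk 0.217 blk z 3.7
0.014 hub [ 1.4 47. ] red [13.2 19.1] ang 0.329 [ 6.3 16.2] blk 0.236 blk z 7.9
0.015 hub [ 1.3 50.6] red [13.  23.1] ang 0.359 [ 6.2 16. ] blk 0.261 blk z 12.0
0.016 hub [ 1.3 54.1] red [12.9 27. ] ang 0.396 [ 6.1 15.7] blk 0.293 blk z 16.2
(408, 258) [-47.9  60.3]
(797, 258) [50.4 60.2]
(601, 312) [  0.9 100.3]
(601, 207) [0.9 6.7]
```

Request:
drive_tool(
  steps=[
    [15, 0.014, 0.02, 0.08, 0, 0.004, 0],
    [15, 0.014, 0.04, 0.16, 0, 0.004, 0],
    [15, 0.014, 0.06, 0.22, 0, 0.004, 0],
    [15, 0.014, 0.066, 0.245, 0, 0.004, 0],
    [15, 0.014, 0.066, 0.245, 0, 0.004, 0],
    [15, 0.014, 0.066, 0.245, 0, 0.004, 0],
    [15, 0.014, 0.066, 0.245, 0, 0.004, 0],
  ],
)

```text
time_s: 17.15
position: [0.5369, -0.147, 0.1982]
tcp_rot: [[-0.941, 0.325, -0.092], [0.338, 0.905, -0.259], [-0.001, -0.274, -0.962]]
force: [-0.6, 0.0, -4.8]
opening: 0.275
grasp_force: 30.0
```

Run:
```python
from h import *
s=read_state();R=np.array(s['tcp_rot']);print(s['time_s'],np.array(s['position']).round(4),s['force'],s['moment'],'roll',np.arcsin(-R[2,1]),R[:,2].round(4))
print(plan(*goal(0)))
F=np.array(s['position'])+R[:,2]*L-A0;print('foot vs rib axis',F@f,F@t,F[2])
```

```text
17.15 [ 0.5369 -0.147   0.1982] [-6.43633265e-01  2.41328886e-03 -4.77482412e+00] [ 0.44920448 -0.16883521  0.00722054] roll 0.278068472992104 [-0.0918 -0.2587 -0.9616]
(array([0.004, 0.017, 0.061]), array([-0.001,  0.001, -0.   ]))
foot vs rib axis 0.0005473218301734024 0.0032459961649087083 0.01918630206833309
```

Request:
drive_tool(
  steps=[
    [15, 0, 0.004, 0.015, 0, 0, 0],
    [15, 0, 0.008, 0.03, 0, 0, 0],
    [15, 0, 0.012, 0.044, 0, 0, 0],
    [15, 0, 0.012, 0.044, 0, 0, 0],
    [15, 0, 0.012, 0.044, 0, 0, 0],
  ],
)

```text
time_s: 17.65
position: [0.5364, -0.1469, 0.1923]
tcp_rot: [[-0.941, 0.325, -0.093], [0.338, 0.905, -0.258], [0.0, -0.275, -0.962]]
force: [0.6, -0.4, -5.0]
opening: 0.274
grasp_force: 30.0
```

Request:
drive_tool(
  steps=[
    [15, 0, 0.001, 0.004, 0, 0, 0],
    [15, 0, 0.002, 0.008, 0, 0, 0],
    [15, 0, 0.002, 0.008, 0, 0, 0],
  ],
)

```text
time_s: 17.95
position: [0.5365, -0.1469, 0.1914]
tcp_rot: [[-0.941, 0.325, -0.093], [0.338, 0.905, -0.258], [0.0, -0.274, -0.962]]
force: [-0.0, -0.5, -4.6]
opening: 0.274
grasp_force: 30.0
```

Contact is expected at about 0.1906.

Request:
drive_tool(
  steps=[
    [15, 0, 0.001, 0.004, 0, 0, 0],
    [15, 0, 0.001, 0.004, 0, 0, 0],
    [15, 0, 0.001, 0.004, 0, 0, 0],
  ],
)

```text
time_s: 18.25
position: [0.5366, -0.147, 0.1911]
tcp_rot: [[-0.941, 0.325, -0.092], [0.337, 0.905, -0.259], [-0.0, -0.275, -0.962]]
force: [-0.7, -0.2, -3.0]
opening: 0.274
grasp_force: 30.0
```

Request:
drive_tool(
  steps=[
    [15, 0, 0.001, 0.004, 0, 0, 0],
    [15, 0, 0.001, 0.004, 0, 0, 0],
    [15, 0, 0.001, 0.004, 0, 0, 0],
  ],
)

```text
time_s: 18.55
position: [0.5368, -0.147, 0.191]
tcp_rot: [[-0.941, 0.325, -0.092], [0.337, 0.905, -0.259], [-0.001, -0.275, -0.962]]
force: [0.0, 1.3, 1.5]
opening: 0.274
grasp_force: 30.0
```

Request:
drive_tool(
  steps=[
    [15, 0, 0, -0.001, 0, 0, 0],
    [15, 0, 0, -0.001, 0, 0, 0],
    [15, 0, 0, -0.001, 0, 0, 0],
    [15, 0, 0, -0.001, 0, 0, 0],
    [15, 0, 0, -0.001, 0, 0, 0],
    [15, 0, 0, -0.001, 0, 0, 0],
    [15, 0, 0, -0.001, 0, 0, 0],
    [15, 0, 0, -0.001, 0, 0, 0],
  ],
)

```text
time_s: 19.35
position: [0.5369, -0.147, 0.191]
tcp_rot: [[-0.941, 0.325, -0.092], [0.337, 0.905, -0.259], [-0.001, -0.275, -0.962]]
force: [0.5, 1.5, 5.9]
opening: 0.277
grasp_force: 30.0
```

Request:
drive_tool(
  steps=[
    [15, 0, 0, 0, 0, 0, 0],
    [15, 0, 0, 0, 0, 0, 0],
    [15, 0, 0, 0, 0, 0, 0],
    [15, 0, 0, 0, 0, 0, 0],
    [15, 0, 0, 0, 0, 0, 0],
    [15, 0, 0, 0, 0, 0, 0],
  ],
)

```text
time_s: 19.95
position: [0.5369, -0.147, 0.1909]
tcp_rot: [[-0.941, 0.325, -0.092], [0.337, 0.905, -0.259], [-0.001, -0.275, -0.962]]
force: [0.7, 1.9, 5.0]
opening: 0.273
grasp_force: 30.0
```

Run:
```python
from h import *
import pickle
s=read_state();R=np.array(s['tcp_rot']);print(s['time_s'],np.array(s['position']).round(4),s['force'],s['moment'],'roll',np.arcsin(-R[2,1]))
F=np.array(s['position'])+R[:,2]*L-A0;print('foot vs rib axis',F@f,F@t,F[2])
c=cam('wrist');S=cam('scene');pickle.dump((c,S),open('c7.pkl','wb'))
q=proj(S,np.array(s['position'])-[0,0,.08]).astype(int)
a=cv2.resize(S['color'][q[1]-35:q[1]+35,q[0]-35:q[0]+35],(400,400),interpolation=cv2.INTER_CUBIC)
b=cv2.resize(c['color'][160:220,280:340+20],(533,400),interpolation=cv2.INTER_CUBIC)[:,66:466];cv2.imwrite('pics/c7.png',np.hstack([a,b]))
```

```text
19.95 [ 0.5369 -0.147   0.1909] [0.69450388 1.92433276 5.00121169] [ 0.29981158  0.22492461 -0.05726727] roll 0.2781583082011788
foot vs rib axis 0.0005365983215198051 0.003189179762876723 0.01192045452747112
```

View pics/c7.png

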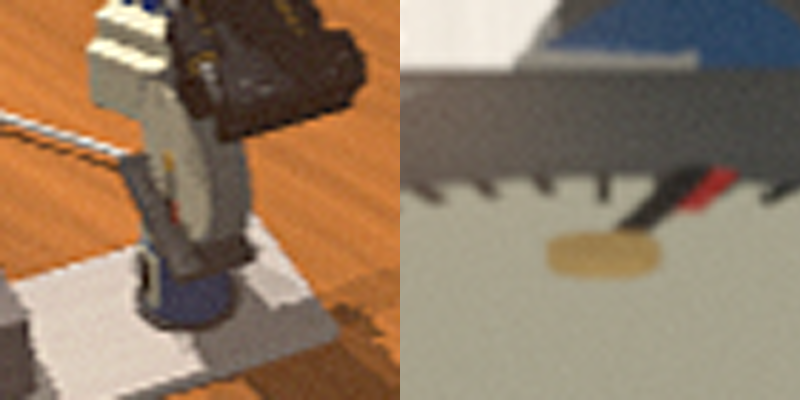

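The crops show the foot resting on the rib with the label facing the scanner. The pointer (675,190) overlaps the red mark, whose centre is near (700,188), offset by parallax. That puts the mark at about 0.28 rad, against a roll of 0.278. I'll ease the push, which has crept to about 10 N.

Request:
drive_tool(
  steps=[
    [15, 0, 0, -0.003, 0.001, 0, 0],
    [15, 0, 0, -0.003, 0.001, 0, 0],
    [15, 0, 0, -0.003, 0.001, 0, 0],
    [15, 0, 0, -0.003, 0.001, 0, 0],
    [15, 0, 0, -0.003, 0.001, 0, 0],
    [15, 0, 0, -0.003, 0.001, 0, 0],
  ],
)

```text
time_s: 20.65
position: [0.5367, -0.1469, 0.1909]
tcp_rot: [[-0.941, 0.325, -0.093], [0.338, 0.905, -0.26], [-0.001, -0.276, -0.961]]
force: [1.1, 0.7, 4.6]
opening: 0.277
grasp_force: 30.0
```

Request:
drive_tool(
  steps=[
    [15, 0, 0, 0, 0, 0, 0],
    [15, 0, 0, 0, 0, 0, 0],
    [15, 0, 0, 0, 0, 0, 0],
    [15, 0, 0, 0, 0, 0, 0],
    [15, 0, 0, 0, 0, 0, 0],
    [15, 0, 0, 0, 0, 0, 0],
    [15, 0, 0, 0, 0, 0, 0],
    [15, 0, 0, 0, 0, 0, 0],
  ],
)

```text
time_s: 21.45
position: [0.5367, -0.1468, 0.191]
tcp_rot: [[-0.941, 0.325, -0.093], [0.338, 0.905, -0.26], [-0.0, -0.276, -0.961]]
force: [1.9, 2.2, 5.0]
opening: 0.275
grasp_force: 30.0
```

Request:
drive_tool(
  steps=[
    [15, 0, -0.001, -0.004, 0, 0, 0],
    [15, 0, -0.001, -0.004, 0, 0, 0],
    [15, 0, -0.001, -0.004, 0, 0, 0],
    [15, 0, -0.001, -0.004, 0, 0, 0],
    [15, 0, -0.001, -0.004, 0, 0, 0],
    [15, 0, -0.001, -0.004, 0, 0, 0],
    [15, 0, -0.001, -0.004, 0, 0, 0],
    [15, 0, -0.001, -0.004, 0, 0, 0],
  ],
)

```text
time_s: 22.25
position: [0.5364, -0.1468, 0.1911]
tcp_rot: [[-0.941, 0.324, -0.094], [0.338, 0.905, -0.259], [0.001, -0.276, -0.961]]
force: [1.5, 1.7, -0.5]
opening: 0.275
grasp_force: 30.0
```

Request:
drive_tool(
  steps=[
    [15, 0, 0, 0, 0, 0, 0],
    [15, 0, 0, 0, 0, 0, 0],
    [15, 0, 0, 0, 0, 0, 0],
    [15, 0, 0, 0, 0, 0, 0],
    [15, 0, 0, 0, 0, 0, 0],
  ],
)

```text
time_s: 22.75
position: [0.5363, -0.1468, 0.1911]
tcp_rot: [[-0.941, 0.324, -0.094], [0.338, 0.905, -0.26], [0.001, -0.276, -0.961]]
force: [1.2, 0.0, -2.2]
opening: 0.27
grasp_force: 30.0
```

Request:
drive_tool(
  steps=[
    [15, 0, 0, 0.001, 0, 0, 0],
    [15, 0, 0, 0.001, 0, 0, 0],
    [15, 0, 0, 0.001, 0, 0, 0],
    [15, 0, 0, 0.001, 0, 0, 0],
    [15, 0, 0, 0.001, 0, 0, 0],
    [15, 0, 0, 0.001, 0, 0, 0],
    [15, 0, 0, 0.001, 0, 0, 0],
    [15, 0, 0, 0.001, 0, 0, 0],
  ],
)

```text
time_s: 23.55
position: [0.5364, -0.1468, 0.1911]
tcp_rot: [[-0.941, 0.324, -0.094], [0.338, 0.905, -0.26], [0.0, -0.276, -0.961]]
force: [0.0, 0.3, -2.8]
opening: 0.271
grasp_force: 30.0
```

Request:
drive_tool(
  steps=[
    [15, 0, 0, 0, 0, 0, 0],
    [15, 0, 0, 0, 0, 0, 0],
    [15, 0, 0, 0, 0, 0, 0],
    [15, 0, 0, 0, 0, 0, 0],
    [15, 0, 0, 0, 0, 0, 0],
    [15, 0, 0, 0, 0, 0, 0],
    [15, 0, 0, 0, 0, 0, 0],
    [15, 0, 0, 0, 0, 0, 0],
  ],
)

```text
time_s: 24.35
position: [0.5364, -0.1468, 0.1912]
tcp_rot: [[-0.941, 0.324, -0.093], [0.338, 0.905, -0.26], [0.0, -0.276, -0.961]]
force: [1.2, 0.0, -3.8]
opening: 0.274
grasp_force: 30.0
```

Run:
```python
from h import *
s=read_state();R=np.array(s['tcp_rot']);F=np.array(s['position'])+R[:,2]*L-A0;print(s['time_s'],s['force'],'roll',np.arcsin(-R[2,1]),F@f,F@t,F[2])
```

```text
24.35 [ 1.19801174  0.03591658 -3.78189416] roll 0.27954059635277234 -0.00010420205592534449 0.0030578517010540897 0.012186432349602469
```

Request:
drive_tool(
  steps=[
    [15, 0, 0.001, 0.003, 0, 0, 0],
    [15, 0, 0.001, 0.003, 0, 0, 0],
    [15, 0, 0.001, 0.003, 0, 0, 0],
    [15, 0, 0.001, 0.003, 0, 0, 0],
    [15, 0, 0.001, 0.003, 0, 0, 0],
    [15, 0, 0.001, 0.003, 0, 0, 0],
    [15, 0, 0.001, 0.003, 0, 0, 0],
    [15, 0, 0.001, 0.003, 0, 0, 0],
  ],
)

```text
time_s: 25.15
position: [0.5366, -0.1469, 0.191]
tcp_rot: [[-0.941, 0.324, -0.093], [0.338, 0.905, -0.26], [-0.0, -0.276, -0.961]]
force: [0.5, 1.9, 0.6]
opening: 0.271
grasp_force: 30.0
```

Request:
drive_tool(
  steps=[
    [15, 0, 0, 0, 0, 0, 0],
    [15, 0, 0, 0, 0, 0, 0],
    [15, 0, 0, 0, 0, 0, 0],
    [15, 0, 0, 0, 0, 0, 0],
    [15, 0, 0, 0, 0, 0, 0],
    [15, 0, 0, 0, 0, 0, 0],
    [15, 0, 0, 0, 0, 0, 0],
    [15, 0, 0, 0, 0, 0, 0],
  ],
)

```text
time_s: 25.95
position: [0.5367, -0.1469, 0.191]
tcp_rot: [[-0.941, 0.324, -0.093], [0.338, 0.905, -0.26], [-0.0, -0.276, -0.961]]
force: [0.5, 1.7, 2.5]
opening: 0.276
grasp_force: 30.0
```

Request:
drive_tool(
  steps=[
    [15, 0, 0, 0, 0, 0, 0],
    [15, 0, 0, 0, 0, 0, 0],
    [15, 0, 0, 0, 0, 0, 0],
    [15, 0, 0, 0, 0, 0, 0],
    [15, 0, 0, 0, 0, 0, 0],
    [15, 0, 0, 0, 0, 0, 0],
    [15, 0, 0, 0, 0, 0, 0],
    [15, 0, 0, 0, 0, 0, 0],
  ],
)

```text
time_s: 26.75
position: [0.5366, -0.1469, 0.191]
tcp_rot: [[-0.941, 0.324, -0.093], [0.337, 0.905, -0.26], [-0.0, -0.276, -0.961]]
force: [1.2, 2.3, 3.7]
opening: 0.276
grasp_force: 30.0
```

Request:
drive_tool(
  steps=[
    [15, 0, 0, -0.0015, 0, 0, 0],
    [15, 0, 0, -0.0015, 0, 0, 0],
    [15, 0, 0, -0.0015, 0, 0, 0],
    [15, 0, 0, -0.0015, 0, 0, 0],
    [15, 0, 0, -0.0015, 0, 0, 0],
    [15, 0, 0, -0.0015, 0, 0, 0],
    [15, 0, 0, -0.0015, 0, 0, 0],
    [15, 0, 0, -0.0015, 0, 0, 0],
  ],
)

```text
time_s: 27.55
position: [0.5366, -0.1468, 0.191]
tcp_rot: [[-0.941, 0.324, -0.093], [0.338, 0.905, -0.26], [-0.0, -0.276, -0.961]]
force: [1.4, 1.6, 2.3]
opening: 0.277
grasp_force: 30.0
```

Request:
drive_tool(
  steps=[
    [15, 0, 0, 0, 0, 0, 0],
    [15, 0, 0, 0, 0, 0, 0],
    [15, 0, 0, 0, 0, 0, 0],
    [15, 0, 0, 0, 0, 0, 0],
    [15, 0, 0, 0, 0, 0, 0],
    [15, 0, 0, 0, 0, 0, 0],
    [15, 0, 0, 0, 0, 0, 0],
    [15, 0, 0, 0, 0, 0, 0],
  ],
)

```text
time_s: 28.35
position: [0.5365, -0.1468, 0.191]
tcp_rot: [[-0.941, 0.324, -0.093], [0.338, 0.905, -0.26], [0.0, -0.276, -0.961]]
force: [1.4, 0.8, 1.2]
opening: 0.275
grasp_force: 30.0
```

The push is about 6 N, steady and light, so I'll hand in.

```bash
python3 -c "
from rig import order
print(order.hand_in())"
```

```text
the job is handed in; nothing more can be done
None
```

I handed the job in at about 28 s with the label facing the scanner to within about 0.5° and the clinometer still gripped on the rib at about 6 N. It is rolled 0.28 rad to match a red mark I measured at 0.27–0.29 rad. The pointer overlaps the mark in the last picture, taken before the final small push adjustments, and the hand-in returned no verdict.

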